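# Start a photometer reading: seat the vial, shut the lid, press read

## Robot

A 6-joint arm with a two-finger parallel gripper is mounted at the origin on the work surface. World frame = base frame: x ahead of the robot, y to its left, z up, the work surface at z = 0. Lengths are in m, angles in degrees, forces in N, time in s.
With the tool pointing down it reaches from about 0.35 to 0.975 m from the base axis. Payload 4.9 kg.
Tool frame: the origin (TCP) lies on the centre line of the jaws, within the pads' length; the fingertips stand 14 mm ahead of it and the grasp point (between the pads) lies 5 mm behind it; y points along the fingers, x is the direction in which the jaws open and shut, and the axes are right-handed (so a half turn about y gives the same grasp; the last joint's range is limited). The gripper opens to 85 mm and grips with 20 to 120 N. Pads are 22 mm wide; open, the fingers measure 114 mm over their backs; the gripper's body (76 mm by 85 mm) begins 54 mm behind the grasp point. The pads swing forward as they close: fully open they stand 13 mm farther back than shut.
Start: joints at [-74.599, 3.019, 92.412, -0, 84.569, -6.818], TCP at [0.236, -0.579, 0.245] pointing down, gripper open.
Joint ranges: [-172.51, 172.51], [-57.92, 126.97], [3.15, 148.05], [-58.71, 238.71], [5.1, 150.11], [-179.66, 179.66]. Speed limits (degrees/s): [147.25, 147.25, 180, 180, 180, 180].

## Interface

Orientations are given as [roll, pitch, yaw] about the fixed x, y, z axes, in that order (R = Rz(yaw) Ry(pitch) Rx(roll)).
In Python, from rig import * gives the robot as it stands. The module is installed in compiled form; this text tells all that it offers.
- The arm moves only by the shell command python3 -m inch 'ROWS' [FORCE]. ROWS is JSON, a list that holds one entry, the list of rows, each a list of 7 numbers: the closure, from 0 (fully open) to 1 (shut), then the shift along the tool's x, y, z in units of 30 mm (1.0 is 30 mm), then the turn, a rotation vector about the tool's x, y, z in units of 5 degrees (1.0 is 5 degrees). In form: [[[grip, dx, dy, dz, rx, ry, rz], ...]]. A call has 1 to 20 rows; each row is the pose to reach, as a shift and turn from the pose commanded when the call began, along the tool's axes at that moment; what a row does not reach only later rows make up. A row lasts 1/8 s, in which the tool goes at most 62.5 mm and 10.7 degrees, less where a joint would pass 70% of its speed; a pose out of reach is approached as far as the arm can. A call with a gripper value outside its range is refused whole. The fingers move at their own pace and stop on an object; FORCE is the grip in N (left out, the last holds). Time passes only in rows, so rows that repeat a pose let the fingers close. It gives the time, the measured TCP pose, the force and the opening at its end, in the units of the state.
- observe(): the state, without advancing time (a new reading comes with each control period).
- get_image(name): name is "side" or "top"; returns the picture (384x512x3 uint8, red, green, blue); there is no depth.
- get_calibration(name): a dict with "fx", "fy", "cx", "cy" (pixels), "R" (3x3) and "t" (3): a world point X has camera coordinates R X + t. Camera axes: x right, y down, z forward; pixel columns grow to the right and rows downward; lengths in m; the calibration is good to about 2 mm. A picture is of the moment at which its call begins. get_calibration takes no time and is no camera call.
- finish_job(): hands the job in, once; it reports no verdict.
The state is a dict: "clock": time; "joints": joint angles; "joint_vel": joint speeds; "joint_efforts": joint torques, N m; "position": TCP position; "eef_rot": TCP orientation; "contact_force": force on the tool from outside, world axes, zero at the start; "wrist_torque": the same for the moment, N m; "grip_width": opening from 0.0 (shut) to 1.0 (fully open).
Only numpy, scipy, OpenCV 4.12 (cv2) and the standard library are available. Lean on these libraries where they do the work, as an engineer would, in place of code of your own. Each camera call takes 0.05 s, during which the arm holds its last target.

## Task

Take a reading on the bench photometer: with the fingertips press the white-capped sample vial gently down until it is fully home in its well, then push the open lid over and fully shut without slamming or forcing it, and then press the green read key in and let it go. Touch and push only: do not grip or lift anything, leave the grey keys alone and leave the bottles, vials and other things on the bench where they are.

Things in the scene. Friction and masses are not known exactly. Their poses are not given: they have to be found in the camera images.
- photometer: Bench photometer, fixed to the bench: grey and dark housing 220 mm deep (its x) by 220 mm wide (its y). Origin at the centre of its underside; x points from its front (operator's side) to its back, z up. The sloping console in front (display on the left as seen from the robot, keys on the right) rises backwards at 19 degrees from 58 mm to 98 mm high; behind it is the flat deck, 98 mm high, with the round cell well in its middle (x = +52 mm, y = 0).
- vial_top (a point): Centre of the top of the white 25 mm round cap of the glass sample vial that stands upright in the cell well. Home, it is 109 mm above the bench (11 mm above the deck).
- vial (a joint): How far the vial stands up above its home position, m: 0 = home on the bottom of the well; it starts 14 to 24 mm up, held by the well's spring clip, which takes about 4 N to overcome, and stays where it is left.
- lid (a joint): Angle of the photometer's light-shield lid, rad: 0 = shut, grows as it opens; it starts at 1.85 to 2.15, leaning back past upright. The friction hinge lets it stay wherever it is left; it takes about 1 N at the free edge to move. Light (0.1 kg) grey hood 92 mm long, 100 mm wide, 23 mm deep, open underneath; when open its hollow side faces the front and its flat outer face the back.
- lid_edge (a point): Middle of the lid's free edge, on its flat outer face (88 mm from the hinge axis along the lid; the outer face lies 16 mm outside the hinge axis). With the lid shut it is 122 mm above the bench. The outer face runs from this edge straight back to the hinge side.
- lid_hinge (a point): Middle of the lid's hinge axis, which runs along the photometer's y at its back, 106 mm above the bench, 47 mm behind the centre of the well (fixed in the photometer).
- read_key_top (a point): Centre of the top of the round green read key, 26 mm across, on the right of the console near its front; it stands 9 mm out of the sloping face and moves square to that face (19 degrees from vertical).
- read_key (a joint): Travel of the read key, m: 0 = out, 0.004 = fully in. A spring brings it back; fully in takes about 4.5 N. It counts as pressed beyond 0.0025.
- up_key (a joint): Travel of a grey key, 20 by 18 mm, 5 mm high, 60 mm up the console from the read key (0 = out, 0.003 = fully in).
- down_key (a joint): Travel of the second such grey key, 28 mm to the right of the first.
- amber_bottle: Amber glass bottle with black cap, 60 mm across, 125 mm tall, standing loose on the bench beside the photometer; to be left alone. Origin at the centre of its underside, z up.
- spare_vial_white: Clear sample vial with white cap, 25 mm across, 80 mm tall, standing loose on the bench beside the photometer; to be left alone. Origin at the centre of its underside, z up.
- spare_vial_black: Clear sample vial with black cap, 25 mm across, 80 mm tall, standing loose on the bench beside the photometer; to be left alone. Origin at the centre of its underside, z up.
- beaker: Small clear open beaker, 60 mm across, 70 mm tall, standing loose on the bench beside the photometer; to be left alone. Origin at the centre of its underside, z up.
- reagent_jar: White jar with blue cap, 52 mm across, 70 mm tall, standing loose on the bench beside the photometer; to be left alone. Origin at the centre of its underside, z up.
- vial_cap_box: Small blue box with clear lid, 60 x 45 x 39 mm, standing loose on the bench beside the photometer; to be left alone. Origin at the centre of its underside, z up.

How it is judged (in metres and radians):
On the way, in this order (a step that is already met when the one before it is completed fails the run):
1. the vial is pressed fully home in the well (value of joint vial below 0.002 m), for 0.2 s.
2. the lid is pushed fully shut (value of joint lid below 0.05 rad), for 0.2 s.
3. the green read key is pressed in (value of joint read_key above 0.0025 m), for 0.05 s.
At the end, for the whole second after the job is handed in: The vial is home (within 2 mm), the lid is shut (within 0.05 rad) and the read key, having been pressed, is out again (within 1 mm) (value of joint vial below 0.002 m and value of joint lid below 0.05 rad and value of joint read_key below 0.001 m); the robot touches nothing.
It fails at once if the lid is brought down on a vial that still stands up out of the well (value of joint lid below 0.4 rad and value of joint vial above 0.004 m).
It fails at once if the vial is pulled up or lifted instead of pressed down; or the glass vial is pressed with more than 45 N (value of joint vial above 0.03 m or contact force between anything else and vial above 45 N).
It fails at once if the lid is squeezed or forced with more than 45 N; or the lid is slammed (closes faster than 4 rad/s) (contact force between anything else and lid above 45 N or velocity of joint lid below -4 rad/s).
It fails at once if the read key is pressed while the lid is open; or one of the two grey keys is pressed ((value of joint read_key above 0.0025 m and value of joint lid above 0.08 rad) or value of joint any of up_key, down_key above 0.002 m).
It fails at once if one of the other things on the bench is shifted by more than 25 mm, lifted or tipped (distance of any of amber_bottle, spare_vial_white, spare_vial_black, beaker, reagent_jar, vial_cap_box from where it was at the start of the episode above 0.025 m or angle between any of amber_bottle, spare_vial_white, spare_vial_black, beaker, reagent_jar, vial_cap_box's own z axis and vertical above 0.35 rad).
It also fails if it takes over 48 s, if anything falls off the work surface, if the arm or the gripper's body presses on something with over 40 N, if the wrist force passes 120 N, or if a joint passes its speed limit or range.

## Working session

There is one attempt and no reset: what is moved stays moved. The work goes in short steps, Python scripts to look and compute and a shell command to move; the robot and the scene stay as the last step left them, time stands still between calls to the robot, and variables do not carry over. Pictures are saved under pics/ and viewed, and the job is handed in when it is done.

```bash
mkdir -p pics
python3 - <<'E'
from rig import *
import cv2
s=observe(); print(s)
for n in("side","top"):
    im=get_image(n); cv2.imwrite(f"pics/{n}0.png",im[:,:,::-1]); c=get_calibration(n); print(n,c)
E
```

```text
{'clock': 0.0, 'joints': array([-7.46000972e+01,  3.05581930e+00,  9.24921990e+01, -1.47863372e-03,
        8.45699986e+01, -6.81770955e+00]), 'joint_vel': array([-0.06879591, -0.02808507, -0.00353486,  0.05314869,  0.03630916,
        0.0289016 ]), 'joint_efforts': array([ 2.76970604e-04, -3.93687952e+01, -3.70174778e+01, -2.23012546e-05,
        7.21916513e-03, -1.78955304e-06]), 'position': array([ 0.23616639, -0.57801269,  0.24407746]), 'eef_rot': array([-89.98745139,   0.11735713, -67.78223339]), 'contact_force': array([ 0.64842575,  0.51530859, -0.20191923]), 'wrist_torque': array([ 0.01775944, -0.02607983, -0.0389887 ]), 'grip_width': 0.9996827230167131}
side {'fx': 348.0208667045399, 'fy': 348.0208667045399, 'cx': 253.14568739313523, 'cy': 189.53813957288406, 'R': array([[-0.86934882, -0.4937421 , -0.02124547],
       [-0.27225905,  0.51436769, -0.81320409],
       [ 0.41244108, -0.70117374, -0.5815907 ]]), 't': array([0.46842376, 0.2136161 , 0.76558709])}
top {'fx': 482.69564834381265, 'fy': 482.69564834381265, 'cx': 253.70182748585987, 'cy': 199.5880897383684, 'R': array([[-0.00399214, -0.9999626 , -0.00767179],
       [-0.98586645,  0.00522057, -0.16745174],
       [ 0.16748553,  0.00689487, -0.98585042]]), 't': array([0.07138183, 0.53959503, 1.32550167])}
```

View pics/side0.png

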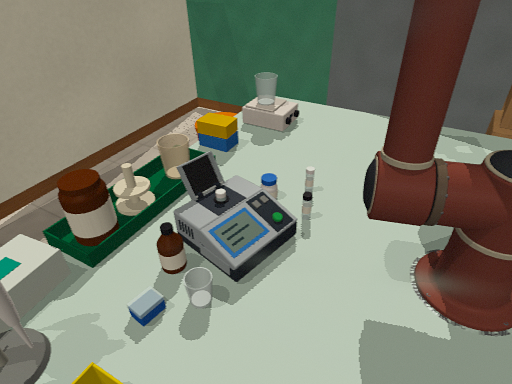

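View pics/top0.png

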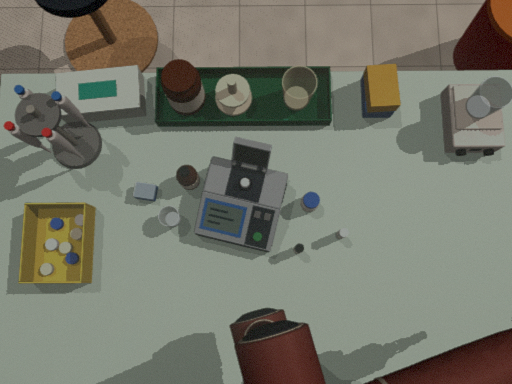

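Run:
```python
import cv2
a=cv2.imread("pics/top0.png")[125:265,180:330]; cv2.imwrite("pics/topc.png",cv2.resize(a,None,fx=4,fy=4,interpolation=cv2.INTER_CUBIC))
a=cv2.imread("pics/side0.png")[145:285,165:325]; cv2.imwrite("pics/sidec.png",cv2.resize(a,None,fx=4,fy=4,interpolation=cv2.INTER_CUBIC))
```

```text
(no output)
```

View pics/topc.png

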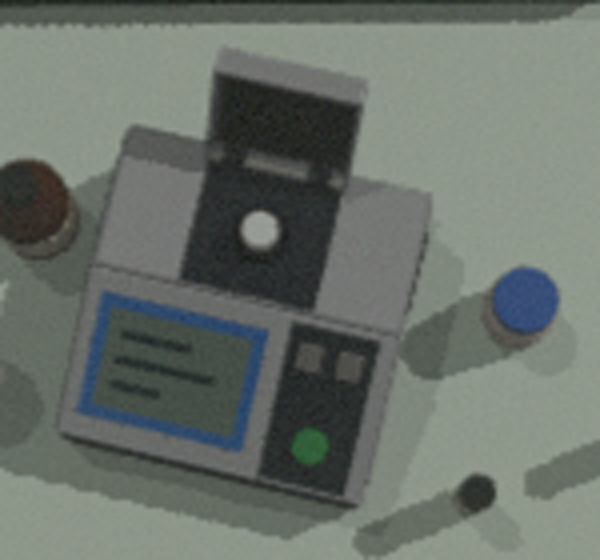

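View pics/sidec.png

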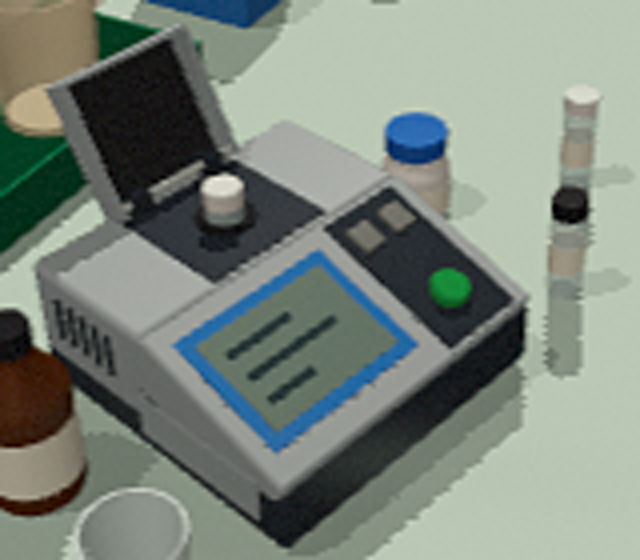

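```bash
cat > h.py <<'E'
import numpy as np
from scipy.optimize import least_squares
from rig import *
C={n:get_calibration(n) for n in("side","top")}
def proj(n,X):
    c=C[n]; p=c["R"]@np.asarray(X)+c["t"]; return np.array([c["fx"]*p[0]/p[2]+c["cx"],c["fy"]*p[1]/p[2]+c["cy"]])
def W(q,X):
    c,s=np.cos(q[2]),np.sin(q[2]); return np.array([q[0]+c*X[0]-s*X[1],q[1]+s*X[0]+c*X[1],X[2]])
def tri(pt,ps):
    f=lambda X:np.r_[proj("top",X)-pt,proj("side",X)-ps]
    r=least_squares(f,[.6,0,.1]); return r.x,r.fun
def edge(a,y=0): return [.099-.088*np.cos(a)+.016*np.sin(a),y,.106+.088*np.sin(a)+.016*np.cos(a)]
E
python3 - <<'E'
from h import *
O=[("top",(203,191.25),(.006,.11,.098)),("top",(279.25,208.25),(.006,-.11,.098)),("top",(288,173.75),(.11,-.11,.098)),
("top",(269.5,250.75),(-.11,-.11,.058)),("top",(195.5,233),(-.11,.11,.058)),
("side",(236.25,267.5),(-.11,.11,.058)),("side",(295.75,220),(-.11,-.11,.058)),("side",(201.25,228.75),(.006,.11,.098)),("side",(262,191.75),(.006,-.11,.098))]
f=lambda q:np.concatenate([proj(n,W(q,X))-p for n,p,X in O])
r=least_squares(f,[.55,0,-.2],loss="soft_l1"); q=r.x
print(q,np.degrees(q[2])); print(f(q).reshape(-1,2).round(1))
for nm,a,b in(("vial",(245,182),(220.25,191.5)),("key",(257.5,236.5),(277.75,216))):
    X,e=tri(a,b); c,s=np.cos(q[2]),np.sin(q[2]); d=X[:2]-q[:2]; print(nm,X,e.round(1),"local",c*d[0]+s*d[1],-s*d[0]+c*d[1])
print("vial xy from photometer",W(q,(.052,0,.12)))
for a in (1.85,1.95,2.05,2.15):
    print(a,[proj("top",W(q,edge(a,y))).round(1) for y in(.05,-.05)],[proj("side",W(q,edge(a,y))).round(1) for y in(.05,-.05)])
E
```

```text
[ 0.52556067  0.10569886 -0.23411047] -13.413541920235582
[[-1.4 -0.7]
 [ 0.7  0.3]
 [ 0.2 -1.5]
 [ 0.5  0.4]
 [-2.5  0.1]
 [-0.1  0.2]
 [ 2.5 -1.9]
 [-1.9  0.9]
 [ 1.7 -4.2]]
vial [0.57647281 0.0922833  0.1218324 ] [-0.2 -0.4  0.5  0.1] local 0.05263542651083388 -0.0012391157793896698
key [0.43293025 0.05893671 0.07455372] [-0.1 -0.3  0.2  0. ] local -0.07925577879185962 -0.0669747346154881
vial xy from photometer [0.57614216 0.09363602 0.12      ]
1.85 [array([232.6, 140.6]), array([270.1, 149. ])] [array([179.3, 165.8]), array([210.2, 150.6])]
1.95 [array([233.4, 138.3]), array([270.7, 146.6])] [array([177.6, 166.2]), array([208.4, 151.1])]
2.05 [array([234.1, 136.2]), array([271.3, 144.5])] [array([176.1, 166.9]), array([206.8, 151.9])]
2.15 [array([234.8, 134.4]), array([271.8, 142.7])] [array([174.8, 168. ]), array([205.3, 153. ])]
```

```bash
cat >> h.py <<'E'
from scipy.spatial.transform import Rotation as Ro
Q=np.array([.5256,.1057,np.radians(-13.4)])
def to(pos,rot=None):
    s=observe(); R=Ro.from_euler("xyz",s["eef_rot"],degrees=True)
    d=R.inv().apply(np.array(pos)-s["position"])/.03
    r=np.zeros(3) if rot is None else (R.inv()*Ro.from_euler("xyz",rot,degrees=True)).as_rotvec(degrees=True)/5
    print("shift",d.round(2),"turn",r.round(2))
def st():
    s=observe(); print(s["clock"],s["position"].round(4),s["eef_rot"].round(2),s["contact_force"].round(2),s["grip_width"])
E
python3 - <<'E'
from h import *
to([.5765,.093,.22],[-90,0,-103.4])
print(W(Q,edge(2.05)),W(Q,(.19,0,.2)))
E
```

```text
shift [-16.42   0.84  18.96] turn [ 0.    7.12 -0.02]
[0.67518588 0.07006362 0.17671073] [0.71042742 0.0616679  0.2       ]
```

```bash
python3 -m inch '[[[1,-1,0,1.2,0,0.5,0],[1,-2,0,2.4,0,1,0],[1,-3.1,0,3.6,0,1.5,0],[1,-4.2,0,4.9,0,2,0],[1,-5.3,0,6.1,0,2.5,0],[1,-6.4,0,7.4,0,3,0],[1,-7.5,0,8.7,0,3.5,0],[1,-8.6,0,9.9,0,4,0],[1,-9.7,0,11.2,0,4.5,0],[1,-10.8,0,12.5,0,5,0],[1,-11.9,0,13.7,0,5.5,0],[1,-13,0,15,0,6,0],[1,-14,0,16.2,0,6.5,0],[1,-15,0,17.3,0,7,0],[1,-15.8,0.1,18.2,0,7.12,0],[1,-16.2,0.3,18.7,0,7.12,0],[1,-16.42,0.6,18.96,0,7.12,0],[1,-16.42,0.8,18.96,0,7.12,0],[1,-16.42,0.84,18.96,0,7.12,0]]]'
python3 - <<'E'
from h import *
import cv2
st(); to([.5765,.093,.18],[-90,0,-103.4])
for n,b in (("side",(145,285,165,325)),("top",(125,265,180,330))):
    im=get_image(n)[:,:,::-1]; a=im[b[0]-40:b[1],b[2]:b[3]]; cv2.imwrite(f"pics/{n}1.png",cv2.resize(a,None,fx=3,fy=3,interpolation=cv2.INTER_CUBIC))
E
```

```text
clock: 2.48
position: [0.576, 0.0916, 0.2191]
eef_rot: [-90.1, -0.0, -103.4]
contact_force: [-0.6, 0.5, 0.1]
grip_width: 0.004
2.475 [0.576  0.0916 0.2191] [-9.0090e+01 -5.0000e-02 -1.0344e+02] [-0.6   0.52  0.07] 0.00440872141058409
shift [-0.05  1.3   0.01] turn [ 0.02 -0.01  0.01]
```

View pics/side1.png

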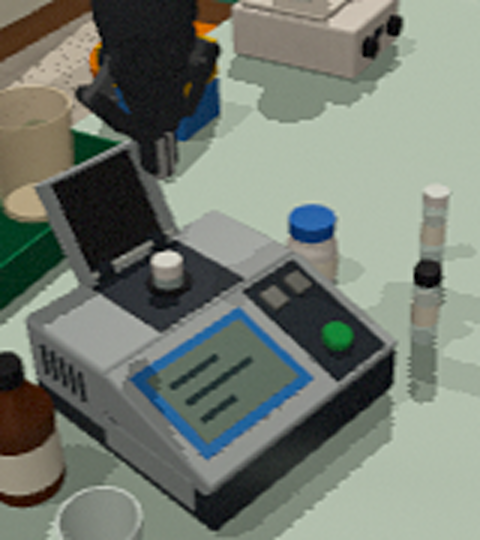

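View pics/top1.png

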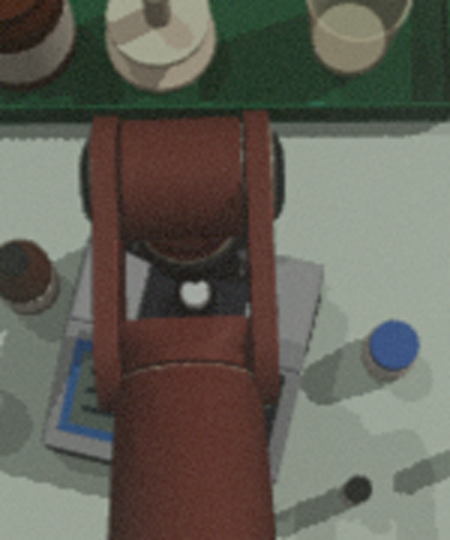

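```bash
python3 - <<'E'
from h import *
print(proj("side",(.576,.0916,.205)),proj("side",(.576,.0916,.123)))
E
python3 -m inch '[[[1,0,0.5,0,0,0,0],[1,-0.05,1.1,0,0,0,0],[1,-0.05,1.8,0,0,0,0],[1,-0.05,2.2,0,0,0,0],[1,-0.05,2.35,0,0,0,0],[1,-0.05,2.45,0,0,0,0],[1,-0.05,2.55,0,0,0,0],[1,-0.05,2.55,0,0,0,0]]]'
```

```text
[218.3719194  162.87681929] [220.9828248  191.09765868]
clock: 3.58
position: [0.5771, 0.094, 0.1439]
eef_rot: [-90.0, 0.0, -103.4]
contact_force: [0.2, -0.7, -0.3]
grip_width: 0.001
```

```bash
python3 -m inch '[[[1,0,0.08,0,0,0,0],[1,0,0.16,0,0,0,0],[1,0,0.24,0,0,0,0],[1,0,0.3,0,0,0,0],[1,0,0.36,0,0,0,0],[1,0,0.42,0,0,0,0]]]'
```

```text
clock: 4.32
position: [0.5771, 0.094, 0.1311]
eef_rot: [-90.0, 0.0, -103.4]
contact_force: [-2.0, 0.1, 3.6]
grip_width: 0.003
```

Contact at about 4 N, as expected. The tip is now at about 117 mm, with 8 mm to go.

```bash
python3 -m inch '[[[1,0,0.06,0,0,0,0],[1,0,0.12,0,0,0,0],[1,0,0.16,0,0,0,0],[1,0,0.2,0,0,0,0],[1,0,0.2,0,0,0,0]]]'; python3 -m inch '[[[1,0,0.03,0,0,0,0],[1,0,0.05,0,0,0,0]]]'
```

```text
clock: 4.95
position: [0.5771, 0.094, 0.1248]
eef_rot: [-90.0, 0.0, -103.4]
contact_force: [0.3, -0.6, 3.2]
grip_width: -0.003
clock: 5.2
position: [0.5771, 0.094, 0.1236]
eef_rot: [-90.0, 0.0, -103.4]
contact_force: [-0.1, 0.5, 4.0]
grip_width: 0.0
```

```bash
python3 -m inch '[[[1,0,0.02,0,0,0,0],[1,0,0.03,0,0,0,0]]]';python3 -m inch '[[[1,0,0.02,0,0,0,0],[1,0,0.03,0,0,0,0]]]'
```

```text
clock: 5.45
position: [0.5771, 0.094, 0.123]
eef_rot: [-90.0, 0.0, -103.4]
contact_force: [0.0, 0.3, 7.2]
grip_width: -0.0
clock: 5.7
position: [0.5771, 0.094, 0.123]
eef_rot: [-90.0, -0.0, -103.4]
contact_force: [-4.1, -0.3, 10.8]
grip_width: 0.001
```

```bash
python3 -m inch '[[[1,0,-0.5,0,0,0,0],[1,0,-1.5,0,0,0,0],[1,0,-3,0,0,0,0],[1,0,-4.2,0,0,0,0],[1,0,-4.2,0,0,0,0]]]'
python3 - <<'E'
from h import *
import cv2
st()
p=W(Q,(.188,0,.25)); to(p,[-90,0,-103.4]); p=W(Q,(.188,0,.164));to(p)
for n,b in (("side",(145,285,165,325)),("top",(125,265,180,330))):
    im=get_image(n)[:,:,::-1]; a=im[b[0]-40:b[1],b[2]:b[3]]; cv2.imwrite(f"pics/{n}2.png",cv2.resize(a,None,fx=3,fy=3,interpolation=cv2.INTER_CUBIC))
E
```

```text
clock: 6.32
position: [0.5788, 0.0941, 0.2521]
eef_rot: [-89.6, 0.1, -103.4]
contact_force: [0.1, -0.6, -0.3]
grip_width: 0.001
6.325 [0.5788 0.0941 0.2521] [ -89.58    0.12 -103.38] [ 0.07 -0.57 -0.32] 0.0011166847618371118
shift [0.04 0.1  4.45] turn [-0.08  0.   -0.02]
shift [0.04 2.97 4.43] turn [0. 0. 0.]
```

View pics/side2.png

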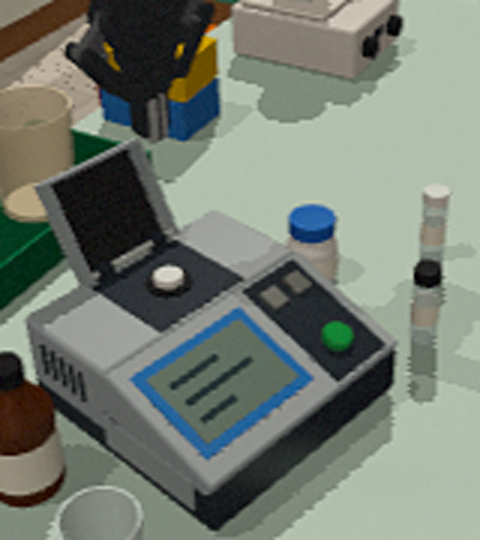

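```bash
python3 -m inch '[[[1,0,-0.3,0.6,0,0,0],[1,0,-0.3,1.8,0,0,0],[1,0,-0.2,3,0,0,0],[1,0,0,4,0,0,0],[1,0,0.1,4.6,0,0,0],[1,0,0.1,4.6,0,0,0]]]'
python3 - <<'E'
from h import *
import cv2
st()
p=W(Q,(.188,0,.164));to(p)
for n,b in (("side",(145,285,125,285)),("top",(125,265,180,330))):
    im=get_image(n)[:,:,::-1]; a=im[b[0]-40:b[1],b[2]:b[3]]; cv2.imwrite(f"pics/{n}3.png",cv2.resize(a,None,fx=3,fy=3,interpolation=cv2.INTER_CUBIC))
E
```

```text
clock: 7.18
position: [0.7106, 0.0616, 0.2409]
eef_rot: [-90.3, -0.1, -103.4]
contact_force: [-0.2, -0.1, -0.4]
grip_width: 0.002
7.175 [0.7106 0.0616 0.2409] [-9.0300e+01 -7.0000e-02 -1.0342e+02] [-0.23 -0.1  -0.39] 0.0015136581426132127
shift [-0.    2.56 -0.06] turn [0. 0. 0.]
```

View pics/side3.png

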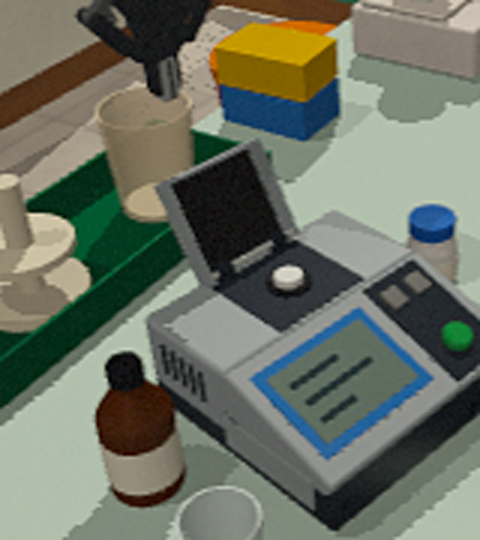

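View pics/top3.png

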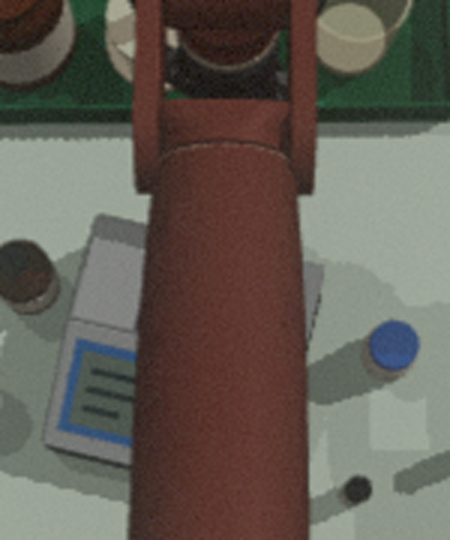

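Run:
```python
from h import *
def bp(n,u,z):
    c=C[n]; d=c["R"].T@[(u[0]-c["cx"])/c["fx"],(u[1]-c["cy"])/c["fy"],1]; o=-c["R"].T@c["t"]; return (o+d*(z-o[2])/d[2]).round(3)
for u in((296,109),(296,97)): print("bk base",bp("top",u,.01))
for z in(.08,.1,.12): print("bk rim",bp("top",(299,82),z),bp("top",(299,98),z), "side",bp("side",(125+145/3,105+102/3),z))
for z in(.02,.05): print("spindle low edge",bp("top",(233,113),z), "tray",bp("top",(245,126),z))
print("side tray obj",[bp("side",(131,170),z) for z in(.08,.1,.15)], [bp("top",(232,87),z) for z in (.08,.1,.15)])
```

```text
bk base [ 0.822 -0.059  0.01 ]
bk base [ 0.86 -0.06  0.01]
bk rim [ 0.878 -0.063  0.08 ] [ 0.829 -0.063  0.08 ] side [ 0.929 -0.135  0.08 ]
bk rim [ 0.869 -0.062  0.1  ] [ 0.821 -0.061  0.1  ] side [ 0.901 -0.106  0.1  ]
bk rim [ 0.86 -0.06  0.12] [ 0.813 -0.059  0.12 ] side [ 0.872 -0.077  0.12 ]
spindle low edge [0.807 0.13  0.02 ] tray [0.766 0.094 0.02 ]
spindle low edge [0.796 0.128 0.05 ] tray [0.756 0.093 0.05 ]
side tray obj [array([0.911, 0.08 , 0.08 ]), array([0.883, 0.101, 0.1  ]), array([0.814, 0.154, 0.15 ])] [array([0.864, 0.13 , 0.08 ]), array([0.855, 0.129, 0.1  ]), array([0.834, 0.126, 0.15 ])]
```

```bash
python3 -m inch '[[[1,0,0.6,0,0,0,0],[1,0,1.4,0,0,0,0],[1,0,2.1,0,0,0,0],[1,0,2.5,0,0,0,0],[1,0,2.5,0,0,0,0]]]'
python3 - <<'E'
from h import *
import cv2
st(); b=(145,285,125,285); im=get_image("side")[:,:,::-1]; cv2.imwrite("pics/side4.png",cv2.resize(im[105:285,125:285],None,fx=3,fy=3,interpolation=cv2.INTER_CUBIC))
E
```

```text
clock: 7.9
position: [0.7103, 0.0621, 0.1676]
eef_rot: [-90.2, -0.0, -103.4]
contact_force: [1.0, 0.2, 1.0]
grip_width: 0.002
7.9 [0.7103 0.0621 0.1676] [-9.0180e+01 -4.0000e-02 -1.0338e+02] [0.95 0.17 0.98] 0.0024846522799621077
```

View pics/side4.png

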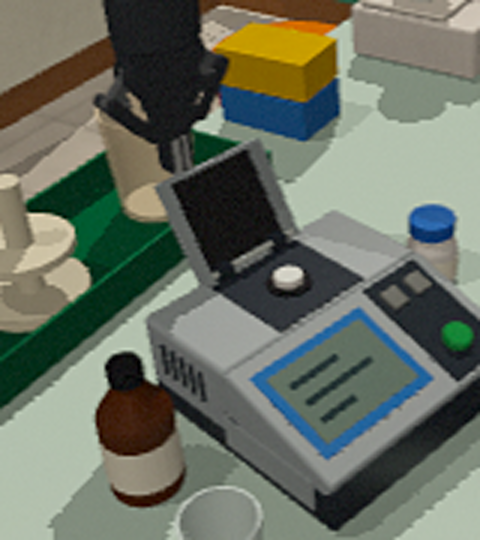

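```bash
python3 -m inch '[[[1,0,0,-0.2,0,0,0],[1,0,0,-0.5,0,0,0],[1,0,0,-0.8,0,0,0],[1,0,0,-1.0,0,0,0],[1,0,0,-1.2,0,0,0],[1,0,0,-1.4,0,0,0],[1,0,0,-1.6,0,0,0],[1,0,0,-1.8,0,0,0],[1,0,0,-2,0,0,0]]]'
python3 - <<'E'
from h import *
import cv2
st(); im=get_image("side")[:,:,::-1]; cv2.imwrite("pics/side5.png",cv2.resize(im[105:285,125:285],None,fx=3,fy=3,interpolation=cv2.INTER_CUBIC))
E
```

```text
clock: 9.07
position: [0.6521, 0.0761, 0.1692]
eef_rot: [-90.1, -0.0, -103.4]
contact_force: [1.4, 0.1, 2.4]
grip_width: -0.001
9.075 [0.6521 0.0761 0.1692] [-9.0060e+01 -1.0000e-02 -1.0338e+02] [1.39 0.11 2.45] -0.0010725752739948848
```

View pics/side5.png

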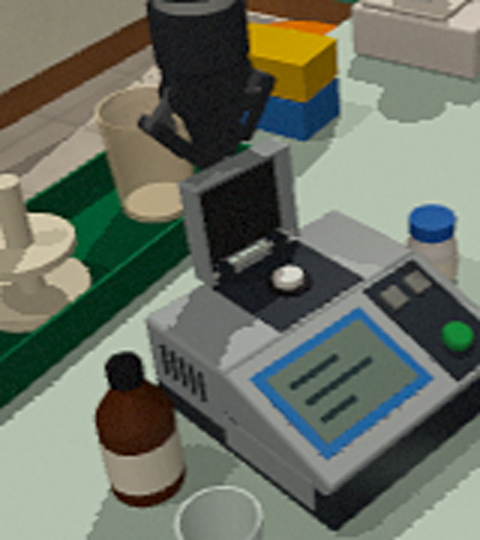

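```bash
python3 -m inch '[[[1,0,0,-0.2,0,0,0],[1,0,0,-0.4,0,0,0],[1,0,0,-0.65,0,0,0],[1,0,0,-0.9,0,0,0],[1,0,0,-1.15,0,0,0],[1,0,0,-1.4,0,0,0],[1,0,0,-1.5,0,0,0]]]'
python3 - <<'E'
from h import *
import cv2
st(); to(W(Q,(.057,0,.169)));im=get_image("side")[:,:,::-1]; cv2.imwrite("pics/side6.png",cv2.resize(im[105:285,125:285],None,fx=3,fy=3,interpolation=cv2.INTER_CUBIC))
E
```

```text
clock: 10.0
position: [0.6082, 0.0865, 0.1692]
eef_rot: [-90.1, -0.0, -103.4]
contact_force: [1.5, 0.1, 0.3]
grip_width: -0.002
10.0 [0.6082 0.0865 0.1692] [-9.0060e+01 -2.0000e-02 -1.0337e+02] [1.51 0.09 0.29] -0.002035164269285657
shift [ 0.01  0.01 -0.93] turn [0. 0. 0.]
```

View pics/side6.png

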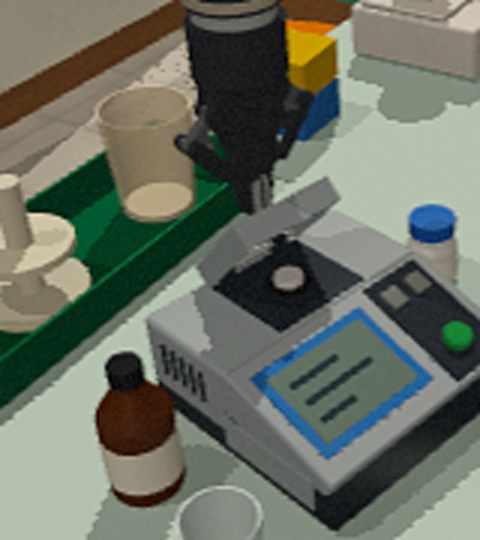

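```bash
python3 -m inch '[[[1,0,0,-0.2,0,0,0],[1,0,0,-0.4,0,0,0],[1,0,0,-0.6,0,0,0],[1,0,0.0,-0.8,0,0,0],[1,0,0.1,-1,0,0,0],[1,0,0.25,-1.05,0,0,0],[1,0,0.4,-1.1,0,0,0],[1,0,0.55,-1.1,0,0,0],[1,0,0.7,-1.1,0,0,0],[1,0,0.8,-1.1,0,0,0]]]'
python3 - <<'E'
from h import *
import cv2
st(); im=get_image("side")[:,:,::-1]; cv2.imwrite("pics/side7.png",cv2.resize(im[105:285,125:285],None,fx=3,fy=3,interpolation=cv2.INTER_CUBIC))
E
```

```text
clock: 11.3
position: [0.5768, 0.094, 0.1452]
eef_rot: [-90.0, -0.0, -103.4]
contact_force: [0.1, 0.3, 1.6]
grip_width: 0.0
11.3 [0.5768 0.094  0.1452] [-9.0040e+01 -1.0000e-02 -1.0339e+02] [0.1  0.33 1.59] 0.0004610787768758059
```

View pics/side7.png

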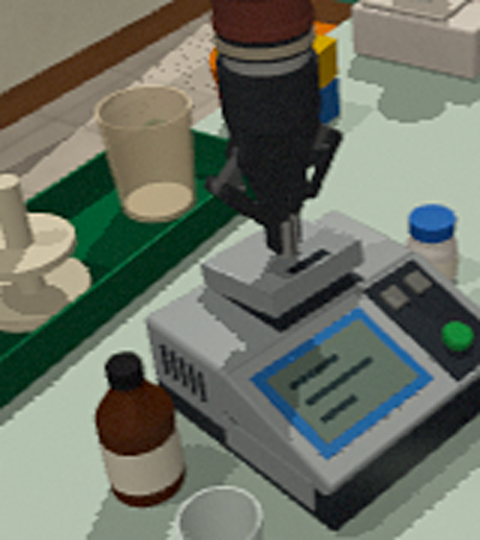

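Lid nearly shut: the hood is around (285,265) in the crop with the fingertip on top. 9 mm more down.

```bash
python3 -m inch '[[[1,0,0.1,-0.05,0,0,0],[1,0,0.18,-0.1,0,0,0],[1,0,0.24,-0.15,0,0,0],[1,0,0.28,-0.2,0,0,0],[1,0,0.3,-0.2,0,0,0]]]'; python3 -m inch '[[[1,0,0.03,0,0,0,0],[1,0,0.04,0,0,0,0],[1,0,0.04,0,0,0,0]]]'
```

```text
clock: 11.98
position: [0.5708, 0.0955, 0.1366]
eef_rot: [-90.0, 0.0, -103.4]
contact_force: [-1.1, -0.1, 1.6]
grip_width: 0.002
clock: 12.35
position: [0.571, 0.0955, 0.136]
eef_rot: [-90.0, -0.0, -103.4]
contact_force: [-4.6, 0.1, 5.5]
grip_width: -0.001
```

```bash
python3 -m inch '[[[1,0,0.02,0,0,0,0],[1,0,0.03,0,0,0,0],[1,0,0.03,0,0,0,0]]]'
```

```text
clock: 12.72
position: [0.571, 0.0955, 0.136]
eef_rot: [-90.0, -0.0, -103.4]
contact_force: [-6.5, 0.2, 8.7]
grip_width: -0.002
```

```bash
python3 -m inch '[[[1,0,-0.4,0,0,0,0],[1,0,-1.2,0,0,0,0],[1,0,-2,0,0,0,0],[1,0,-2,0,0,0,0]]]'
python3 - <<'E'
from h import *
import cv2
t=np.radians(19); n=Ro.from_euler("z",Q[2]).apply([-np.sin(t),0,np.cos(t)])
s=observe(); st(); R0=Ro.from_euler("xyz",[-90,0,-103.4],degrees=True)
R1=R0*Ro.from_rotvec([t,0,0]); e=R1.as_euler("xyz",degrees=True); print(e,R1.apply([0,1,0]),n)
to(np.array([.4329,.0589,.076])+n*(.014+.04),e)
for m,b in (("side",(105,285,165,325)),("top",(105,265,180,330))):
    im=get_image(m)[:,:,::-1]; cv2.imwrite(f"pics/{m}8.png",cv2.resize(im[b[0]:b[1],b[2]:b[3]],None,fx=3,fy=3,interpolation=cv2.INTER_CUBIC))
E
```

```text
clock: 13.22
position: [0.5729, 0.0954, 0.1973]
eef_rot: [-89.7, 0.1, -103.4]
contact_force: [0.0, 0.9, -0.8]
grip_width: -0.002
13.225 [0.5729 0.0954 0.1973] [-8.9680e+01  9.0000e-02 -1.0339e+02] [ 0.03  0.87 -0.79] -0.0015008308604074982
[ -71.     0.  -103.4] [ 0.31670485 -0.07544974 -0.94551858] [-0.31670485  0.07544974  0.94551858]
shift [ 2.27  2.31 -4.86] turn [ 3.74 -0.   -0.02]
```

View pics/side8.png

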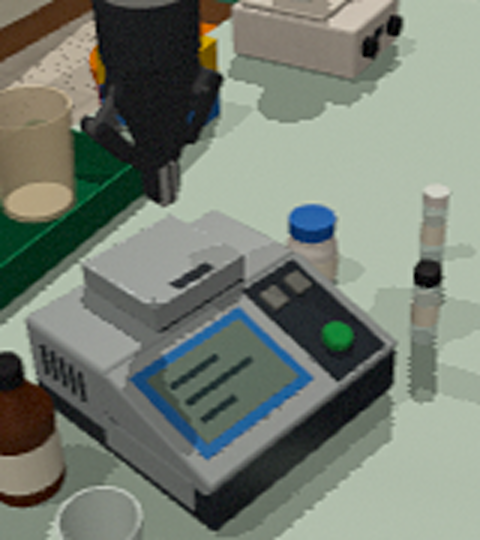

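```bash
python3 -m inch '[[[1,0.3,0,-0.8,0.5,0,0],[1,0.8,0,-1.8,1.2,0,0],[1,1.3,0,-2.8,2,0,0],[1,1.8,0,-3.8,3,0,0],[1,2.2,0.2,-4.6,3.6,0,0],[1,2.27,1,-4.86,3.74,0,0],[1,2.27,1.8,-4.86,3.74,0,0],[1,2.27,2.3,-4.86,3.74,0,0],[1,2.27,2.3,-4.86,3.74,0,0]]]'
python3 - <<'E'
from h import *
import cv2
t=np.radians(19); n=Ro.from_euler("z",Q[2]).apply([-np.sin(t),0,np.cos(t)])
st(); e=[-71,0,-103.4]
to(np.array([.4329,.0589,.076])+n*(.014),e)
print(proj("side",observe()["position"]-.014*n))
for m,b in (("side",(105,285,205,365)),):
    im=get_image(m)[:,:,::-1]; cv2.imwrite(f"pics/{m}9.png",cv2.resize(im[b[0]:b[1],b[2]:b[3]],None,fx=3,fy=3,interpolation=cv2.INTER_CUBIC))
E
```

```text
clock: 14.45
position: [0.4123, 0.0628, 0.1233]
eef_rot: [-71.5, -0.1, -103.4]
contact_force: [-0.7, 0.4, 1.3]
grip_width: -0.001
14.45 [0.4123 0.0628 0.1233] [-7.1530e+01 -6.0000e-02 -1.0338e+02] [-0.7   0.42  1.35] -0.0009071311748118004
shift [-0.03  1.25  0.16] turn [0.11 0.01 0.01]
[283.86389993 207.30662385]
```

View pics/side9.png

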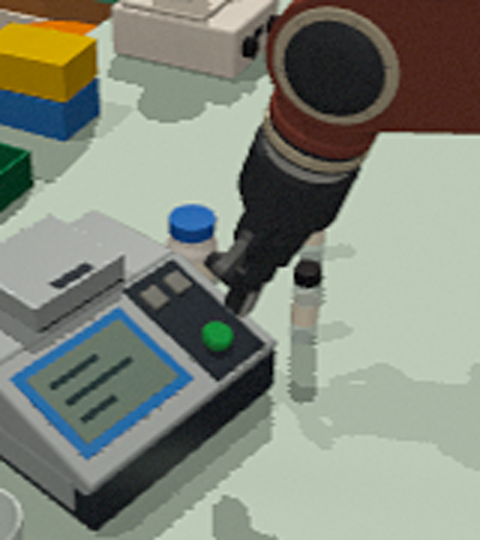

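```bash
python3 -m inch '[[[1,0,0.3,0.05,0.1,0,0],[1,0,0.6,0.1,0.1,0,0],[1,0,0.8,0.1,0.1,0,0],[1,0,0.95,0.1,0.1,0,0],[1,0,1.0,0.1,0.1,0,0],[1,0,1.05,0.1,0.1,0,0]]]'
python3 - <<'E'
from h import *
t=np.radians(19); n=Ro.from_euler("z",Q[2]).apply([-np.sin(t),0,np.cos(t)])
st(); to(np.array([.4329,.0589,.076])+n*(.014),[-71,0,-103.4])
E
```

```text
clock: 15.25
position: [0.4262, 0.0599, 0.0968]
eef_rot: [-70.8, 0.0, -103.4]
contact_force: [0.2, -0.3, -0.7]
grip_width: -0.004
15.25 [0.4262 0.0599 0.0968] [ -70.79    0.   -103.38] [ 0.19 -0.26 -0.72] -0.0035691042836466062
shift [-0.02  0.26 -0.02] turn [-0.04  0.   -0.  ]
```

```bash
python3 -m inch '[[[1,0,0.07,0,0,0,0],[1,0,0.14,0,0,0,0],[1,0,0.2,0,0,0,0],[1,0,0.24,0,0,0,0],[1,0,0.28,0,0,0,0]]]'; python3 -m inch '[[[1,0,0.03,0,0,0,0],[1,0,0.06,0,0,0,0]]]'
```

```text
clock: 15.88
position: [0.4288, 0.0592, 0.0889]
eef_rot: [-70.8, -0.0, -103.4]
contact_force: [-1.8, -0.4, 2.9]
grip_width: -0.0
clock: 16.12
position: [0.4294, 0.0591, 0.0875]
eef_rot: [-70.8, -0.0, -103.4]
contact_force: [-10.2, 0.7, 10.9]
grip_width: -0.002
```

```bash
python3 -m inch '[[[1,0,-0.2,0,0,0,0],[1,0,-0.6,0,0,0,0],[1,0,-1.3,0,0,0,0],[1,0,-2.2,0,0,0,0],[1,0,-3,0,0,0,0],[1,0,-3,0,0,0,0],[1,0,-3,0,0,0,0]]]'
python3 - <<'E'
from h import *
import cv2
st()
for m,b in (("side",(105,305,125,345)),("top",(105,265,130,350))):
    im=get_image(m)[:,:,::-1]; cv2.imwrite(f"pics/{m}10.png",cv2.resize(im[b[0]:b[1],b[2]:b[3]],None,fx=3,fy=3,interpolation=cv2.INTER_CUBIC))
E
```

```text
clock: 17.0
position: [0.4003, 0.0659, 0.1713]
eef_rot: [-70.8, -0.0, -103.4]
contact_force: [0.5, 0.3, -0.2]
grip_width: -0.003
17.0 [0.4003 0.0659 0.1713] [-7.0840e+01 -1.0000e-02 -1.0338e+02] [ 0.53  0.29 -0.24] -0.0025465054139312783
```

View pics/side10.png

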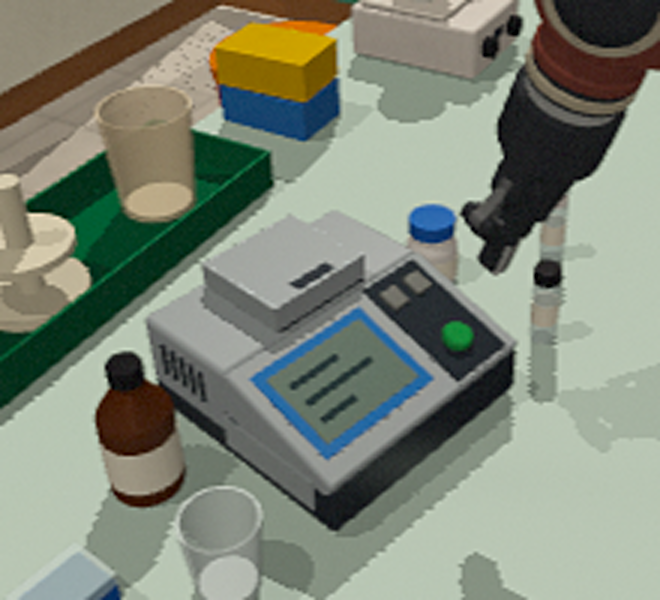

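View pics/top10.png

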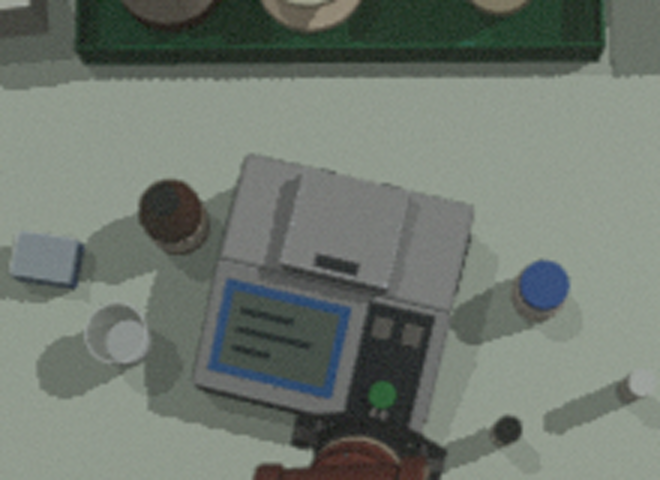

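```bash
python3 -c "
from rig import *
print(finish_job())"
```

```text
the job is handed in; nothing more can be done
None
```

I pressed the vial home, pushed the lid fully shut from behind, pressed and released the read key, then backed the arm clear. The job was handed in at about 17 s; no verdict is reported, so these are my own checks.

- **Vial:** it stopped solidly with the fingertip at 109 mm, its home height. The highest force I read was about 11 N.
- **Lid:** it stopped solidly with the fingertip at 122 mm, its shut height, at up to about 11 N. It moved at roughly 1 rad/s, and both last pictures show it shut.
- **Read key:** it went in until it bottomed, about 5 mm above the console face (9 mm minus its 4 mm travel), at about 15 N. In the last pictures it looks out again, but they can't resolve its 1 mm limit.
- **Other things:** in the last pictures the grey keys look untouched and the bench items visible in them look unmoved. The arm is about 80 mm clear of the key, with contact force near zero.

One thing didn't quite fit: when pressing against a stop, the sensor also showed a sideways force of up to about 10 N towards the robot. I took this to be friction; it stayed well under the limits.

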